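# Pop open the wide glass-bit drawer of the mosaic bench

### The arm

A 6-joint arm with a two-finger parallel gripper is mounted at the origin on the work surface. World frame = base frame: x ahead of the robot, y to its left, z up, the work surface at z = 0. Lengths are in m, angles in degrees, forces in N, time in s.
With the tool pointing down it reaches from about 0.4 to 0.825 m from the base axis. Payload 7 kg.
Tool frame: the origin (TCP) lies on the centre line of the jaws, within the pads' length; the fingertips stand r.tip_reach ahead of it and the grasp point (between the pads) is the TCP (r.tip_reach is the distance from the TCP to the fingertips, in m); z points along the fingers, y is the line along which they close (so a half turn about z gives the same grasp; the last joint's range is limited). The gripper opens to 88 mm and grips with 3 to 60 N. Pads are 19 mm wide; open, the fingers measure 130 mm over their backs; the gripper's body (78 mm by 193 mm) begins 47 mm behind the grasp point.
Start: joints at [-57.004, 20.546, 0.682, 0, -70.136, -16.507], TCP at [0.192, -0.647, 0.246] pointing down, gripper open.
Joint ranges: [-176.03, 176.03], [-82.01, 121.73], [-58.28, 71.71], [-173.87, 95.51], [-174.79, -0.11], [-173.66, 173.66]. Speed limits (degrees/s): [136.94, 136.94, 172.46, 180, 180, 180].

### API

Orientations are given as [roll, pitch, yaw] about the fixed x, y, z axes, in that order (R = Rz(yaw) Ry(pitch) Rx(roll)).
In Python, from plant import sensors, cams, r gives the robot as it stands.
- The arm moves only by the tool drive_tool, never from a script. Its argument "rows" is a list of rows, each an object of numbers: "fingers": the gripper's target within -1 to 1 (fully open at 1, half-way at 0, shut at -1); "x", "y", "z": the shift along the tool's x, y, z in m; "spin": the turn about the tool's z in rad. A call has 1 to 10 rows; each row is the pose to reach, as a shift and turn from the pose commanded when the call began, along the tool's axes at that moment; what a row does not reach only later rows make up. A row lasts 1/8 s, in which the tool goes at most 62.5 mm and 10.7 degrees, less where a joint would pass 70% of its speed; a pose out of reach is approached as far as the arm can. A call with a gripper value outside its range is refused whole. The fingers move at their own pace and stop on an object; "newtons" is the grip in N (left out, the last holds). Time passes only in rows, so rows that repeat a pose let the fingers close. It gives the time, the measured TCP pose, the force, the opening and the grip force at its end, in the units of the state.
- sensors.get_state(): the state, without advancing time (a new reading comes with each control period).
- cams.capture(name): name is "scene" or "top" or "wrist"; returns a dict with "pixels" (384x512x3 uint8, red, green, blue), "intrinsics" (3x3 intrinsics, pixels), "eye" and "orientation" of the camera in the world; the wrist camera has in their place "T_tool_cam" (4x4, takes a point from camera to tool coordinates, whose origin is the TCP and whose axes are the flange's). Camera axes: x right, y up, looking along -z (the intrinsics and any distortion apply to the point x, -y, -z); pixel columns grow to the right and rows downward; lengths in m; the calibration is good to about 2 mm. The wrist camera is an equidistant fisheye: a pixel r from the principal point sees the ray r / f radians off the axis. A picture is of the moment at which its call begins: read the wrist's pose just before it. There is no depth.
- r.close_job(): hands the job in; it is judged then, once.
The state is a dict: "time_s": time; "joints": joint angles; "qd": joint speeds; "joint_torque": joint torques, N m; "tcp_pos": TCP position; "eef_rot": TCP orientation; "contact_force": force on the tool from outside, world axes, zero at the start; "moment": the same for the moment, N m; "gripper_width": finger opening in m; "gripper_force": force on a finger pad.
Only numpy, scipy, OpenCV 4.12 (cv2) and the standard library are available. Lean on these libraries where they do the work, as an engineer would, in place of code of your own. Each camera call takes 0.05 s, during which the arm holds its last target. There are 200 camera calls.

### The job

Open the drawer of the wider of the two small plywood chests. First take away the amber jar in front of it and stand it upright on the bench, well clear of the drawer's way; then press down the steel plate on top of that chest until the catch lets go, and let the drawer spring fully out without hitting the jar. Leave the narrow chest alone.

Things in the scene. Friction and masses are not known exactly. Their poses are not given: they have to be found in the camera images.
- wide: Wide chest, fixed: plywood, 140 mm deep (x), 170 wide (y), 65 high, one drawer. Origin: centre of its underside, on the bench; own -x points out of the drawer front (70 mm before the origin), roughly at the robot. On top a steel press plate 32 (x) by 42 mm (y), centre 20 mm before the origin (own x = -20, y = 0), upper face 78 mm above the bench, 13 mm proud of the chest's top.
- wide_drawer (a joint): How far the wide chest's drawer (front 154 mm wide, no handle) is out, m: 0 shut and caught, 0.07 fully out. The press plate goes straight down 9 mm on a spring (1.6 N, at the bottom 5.6 N) and comes back up. Down 5 mm or more it frees the drawer, which its own spring (5 N when shut) pushes out along the chest's -x in about a second; it stays out.
- narrow: Narrow chest, fixed to the bench to the left or right of the wide one: same make, depth, height, axes and press plate (same size, place and travel), but only 100 mm wide. To be left alone. Origin: centre of its underside.
- jar: Loose amber glass jar, steel cap, upright on the bench 45 to 60 mm (its axis) before the wide drawer's front. 52 mm across, 80 high; straight wall up to 50 mm, then narrowing to the cap (47 across, 16 high). 0.16 to 0.29 kg. Origin: centre of its underside; z its axis. From the robot to the chests' fronts, and 0.45 m either side of the robot's middle line, the bench is otherwise clear.

How it is judged:
By the outcome, as a careful person would: the job done as asked, in the order asked, and still so for the second after the job is handed in, with the robot touching nothing.
It also fails if it takes over 43 s, if anything falls off the work surface, if the arm or the gripper's body presses on something with over 40 N, if the wrist force passes 120 N, or if a joint passes its speed limit or range.

## Working session

There is one attempt and no reset: what is moved stays moved. The work goes in short steps, Python scripts to look and compute and a tool call to move; the robot and the scene stay as the last step left them, time stands still between calls to the robot, and variables do not carry over. Pictures are saved under pics/ and viewed, at most 10 in all, crops included, and the job is handed in when it is done.

Besides the shell and the picture viewer there is one more tool, called after ">>>" as a command line: name --argument value ..., lists and objects as JSON in quotes. drive_tool: Moves the arm, as the interface text tells. Its arguments: {"type":"object","properties":{"rows":{"type":"array"},"newtons":{"type":"number"}},"required":["rows"]}

```bash
mkdir -p pics
cat > h.py <<'E'
import numpy as np, cv2
from plant import sensors, cams, r
from scipy.spatial.transform import Rotation as R
def snap(n,f):
    c=cams.capture(n); cv2.imwrite('pics/'+f,c['pixels'][:,:,::-1]); np.save('pics/'+f+'.npy',c,allow_pickle=True); return c
def rot(o):
    o=np.array(o,float)
    return o if o.shape==(3,3) else R.from_euler('xyz',o,degrees=True).as_matrix()
def onplane(c,u,v,z):
    K=np.array(c['intrinsics']); d=np.array([(u-K[0,2])/K[0,0],-(v-K[1,2])/K[1,1],-1.])
    d=rot(c['orientation'])@d; e=np.array(c['eye']); return e+d*(z-e[2])/d[2]
def load(f): return np.load('pics/'+f+'.npy',allow_pickle=True).item()
E
python3 - <<'E'
from h import *
s=sensors.get_state(); print({k:s[k] for k in('time_s','tcp_pos','eef_rot','gripper_width')},r.tip_reach)
for n in('top','scene'):
    c=snap(n,n+'1.png'); print({k:c[k] for k in c if k!='pixels'})
a=np.hstack([cv2.imread('pics/top1.png'),cv2.imread('pics/scene1.png')])
E
```

```text
{'time_s': 0.0, 'tcp_pos': array([ 0.19143517, -0.64679632,  0.24460294]), 'eef_rot': array([ 1.79902080e+02, -1.00440421e-02, -1.63517970e+02]), 'gripper_width': 0.08770505298667454} 0.019
{'intrinsics': array([[349.50234335,   0.        , 253.36642732],
       [  0.        , 349.50234335, 188.10798296],
       [  0.        ,   0.        ,   1.        ]]), 'eye': array([ 0.49355346, -0.04005063,  0.84127096]), 'orientation': array([  5.85117611,   0.8650696 , -88.37040285])}
{'intrinsics': array([[384.06572833,   0.        , 259.22493212],
       [  0.        , 384.06572833, 185.75348971],
       [  0.        ,   0.        ,   1.        ]]), 'eye': array([ 1.07840949, -0.04321011,  0.65407617]), 'orientation': array([40.64555781, -0.08954348, 88.86265134])}
```

View pics/top1.png

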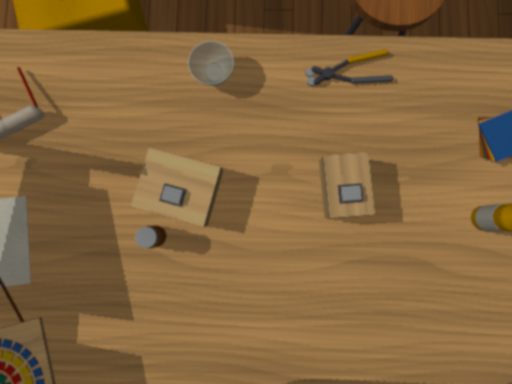

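View pics/scene1.png

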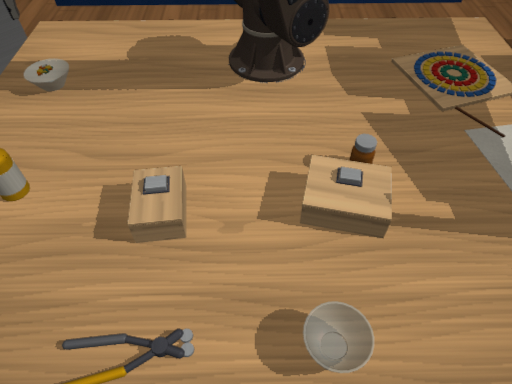

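The top view shows the wide chest with its plate at about (173,195), the jar's cap at (150,237) and the narrow chest with its plate at (350,193). The scene view agrees: the jar is at (364,148), in front of the wide chest. Next I'll measure the plate and cap by masks, and the chest corners.

Run:
```python
from h import *
c=load('top1.png'); im=c['pixels']; hsv=cv2.cvtColor(im,cv2.COLOR_RGB2HSV)
m=cv2.inRange(hsv,(0,0,80),(179,70,255)); m[:, :120]=0;m[:130]=0;m[260:]=0;m[:,400:]=0
n,l,st,ce=cv2.connectedComponentsWithStats(m)
for i in range(1,n):
    if st[i,4]>80:
        rc=cv2.minAreaRect(np.argwhere(l==i)[:,::-1].astype(np.float32)); print(st[i],ce[i],rc)
        for z in(.078,.08): print(z,onplane(c,*rc[0],z))
        b=np.array([onplane(c,*p,.078)[:2] for p in cv2.boxPoints(rc)]); print(b.round(4).tolist())
for p in[(149,149),(222,167),(208,225),(133,207)]: print('corner',onplane(c,*p,.065 ).round(4))
cv2.imwrite('pics/crop.png',cv2.resize(im[140:255,120:235,::-1],None,fx=5,fy=5,interpolation=cv2.INTER_CUBIC))
```

```text
[160 184  23  22 342] [171.02046784 194.22807018] ((171.17649841308594, 194.29412841796875), (20.372989654541016, 17.46256446838379), 14.03624439239502)
0.078 [0.55288862 0.15403168 0.078     ]
0.08 [0.55273314 0.15352313 0.08      ]
[[0.539, 0.1798], [0.5766, 0.1725], [0.5669, 0.1282], [0.5293, 0.1357]]
[340 184  23  19 360] [350.90277778 192.52222222] ((350.561767578125, 192.80294799804688), (17.48680305480957, 22.472076416015625), 85.60128784179688)
0.078 [ 0.56682913 -0.23875739  0.078     ]
0.08 [ 0.56663712 -0.23823672  0.08      ]
[[0.5834, -0.2129], [0.5885, -0.2617], [0.5504, -0.2645], [0.5453, -0.2159]]
[135 227  21  21 357] [145.39495798 236.97759104] ((145.0, 237.0), (20.0, 20.0), 90.0)
0.078 [0.45824873 0.20625333 0.078     ]
0.08 [0.45834124 0.20560793 0.08      ]
[[0.4792, 0.2295], [0.4805, 0.1857], [0.4374, 0.1832], [0.4361, 0.2267]]
corner [0.6556 0.2132 0.065 ]
corner [0.6186 0.0458 0.065 ]
corner [0.488 0.072 0.065]
corner [0.5231 0.2413 0.065 ]
```

View pics/crop.png

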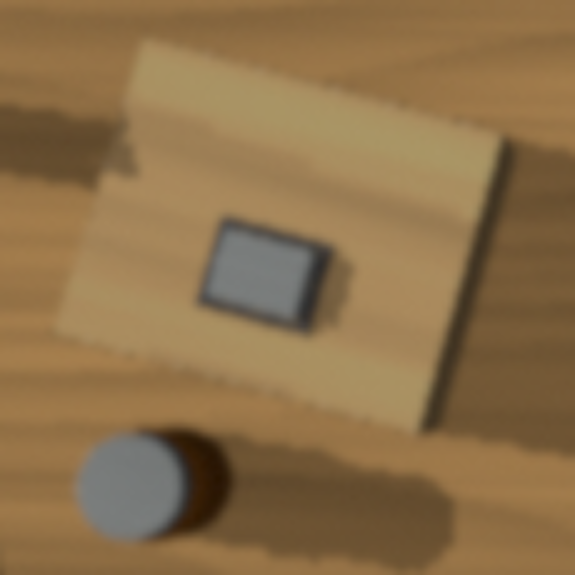

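The crop confirms a chest yaw of about -12°. The plate is at (0.553, 0.154), the jar at (0.458, 0.206), about 54 mm before the front. I'll work out the moves now.

```bash
cat >> h.py <<'E'
def shift(*targets,yaw=167.8):
    s=sensors.get_state(); M=rot(s['eef_rot']); p=np.array(s['tcp_pos'])
    for t in targets: print(t,'->',(M.T@(np.array(t)-p)).round(4))
    dy=(s['eef_rot'][2]-yaw+90)%180-90; print('spin',round(np.radians(dy),3),'joints',np.round(s['joints'],1),'t',s['time_s'],'F',np.round(s['contact_force'],1),s['gripper_width'])
E
python3 -c "
from h import *
shift((.44,-.35,.245),(.458,-.05,.245),(.458,.206,.20))"
```

```text
(0.44, -0.35, 0.245) -> [-0.3226  0.2141 -0.    ]
(0.458, -0.05, 0.245) -> [-4.249e-01  4.967e-01  4.000e-04]
(0.458, 0.206, 0.2) -> [-0.4976  0.7421  0.0457]
spin 0.501 joints [-57.   20.6   0.6  -0.  -70.1 -16.5] t 0.1 F [0.4 0.  0.1] 0.08791172149329735
```

>>> drive_tool --rows '[{"x": -0.05,"y": 0.033,"fingers": 1},{"x": -0.1,"y": 0.066,"spin": 0.05},{"x": -0.15,"y": 0.1,"spin": 0.1},{"x": -0.2,"y": 0.133,"spin": 0.15},{"x": -0.25,"y": 0.167,"spin": 0.2},{"x": -0.29,"y": 0.205,"spin": 0.25},{"x": -0.32,"y": 0.25,"spin": 0.3},{"x": -0.34,"y": 0.3,"spin": 0.35},{"x": -0.36,"y": 0.35,"spin": 0.4},{"x": -0.38,"y": 0.4,"spin": 0.45}]'

```text
invalid input
```

```bash
python3 -c "
from h import *
shift((.458,-.05,.245),(.458,.206,.20))"
```

```text
(0.458, -0.05, 0.245) -> [-4.249e-01  4.967e-01  4.000e-04]
(0.458, 0.206, 0.2) -> [-0.4976  0.7421  0.0457]
spin 0.501 joints [-57.   20.6   0.6  -0.  -70.1 -16.5] t 0.1 F [0.4 0.  0.1] 0.08791172149329735
```

Probably each row needs all of its keys, so I'll send complete rows.

>>> drive_tool --rows '[{"x": -0.05,"y": 0.033,"z": 0,"spin": 0,"fingers": 1},{"x": -0.1,"y": 0.066,"z": 0,"spin": 0.05,"fingers": 1},{"x": -0.15,"y": 0.1,"z": 0,"spin": 0.1,"fingers": 1},{"x": -0.2,"y": 0.133,"z": 0,"spin": 0.15,"fingers": 1},{"x": -0.25,"y": 0.167,"z": 0,"spin": 0.2,"fingers": 1},{"x": -0.29,"y": 0.205,"z": 0,"spin": 0.25,"fingers": 1},{"x": -0.32,"y": 0.25,"z": 0,"spin": 0.3,"fingers": 1},{"x": -0.34,"y": 0.3,"z": 0,"spin": 0.35,"fingers": 1},{"x": -0.36,"y": 0.35,"z": 0,"spin": 0.4,"fingers": 1},{"x": -0.38,"y": 0.4,"z": 0,"spin": 0.45,"fingers": 1}]'

```text
time_s: 1.35
tcp_pos: [0.4421, -0.1541, 0.2454]
eef_rot: [180.0, -0.0, 170.6]
contact_force: [1.1, 0.5, -0.1]
gripper_width: 0.0876
gripper_force: 0.0
```

```bash
python3 -c "
from h import *
shift((.458,-.05,.245),(.458,.206,.20))"
```

```text
(0.458, -0.05, 0.245) -> [0.0013 0.1053 0.0004]
(0.458, 0.206, 0.2) -> [0.0431 0.3579 0.0454]
spin 0.049 joints [   5.     0.7  -24.3   -0.   -65.  -104.3] t 1.35 F [ 1.1  0.5 -0.1] 0.08755531344822264
```

>>> drive_tool --rows '[{"x": 0.005,"y": 0.05,"z": 0,"spin": 0.05,"fingers": 1},{"x": 0.01,"y": 0.1,"z": 0,"spin": 0.05,"fingers": 1},{"x": 0.018,"y": 0.15,"z": 0,"spin": 0.05,"fingers": 1},{"x": 0.025,"y": 0.2,"z": 0,"spin": 0.05,"fingers": 1},{"x": 0.03,"y": 0.25,"z": 0.01,"spin": 0.05,"fingers": 1},{"x": 0.036,"y": 0.3,"z": 0.025,"spin": 0.05,"fingers": 1},{"x": 0.04,"y": 0.34,"z": 0.04,"spin": 0.05,"fingers": 1},{"x": 0.043,"y": 0.358,"z": 0.045,"spin": 0.05,"fingers": 1},{"x": 0.043,"y": 0.358,"z": 0.045,"spin": 0.05,"fingers": 1},{"x": 0.043,"y": 0.358,"z": 0.045,"spin": 0.05,"fingers": 1}]'

```text
time_s: 2.6
tcp_pos: [0.4577, 0.2037, 0.2008]
eef_rot: [-180.0, 0.0, 167.8]
contact_force: [-0.1, -0.1, -0.3]
gripper_width: 0.0874
gripper_force: 0.0
```

Run:
```python
from h import *
shift((.458,.206,.20),(.458,.206,.042))
s=sensors.get_state(); c=snap('wrist','w1.png'); print(c['intrinsics'],c['T_tool_cam'])
```

```text
(0.458, 0.206, 0.2) -> [0.0002 0.0023 0.0008]
(0.458, 0.206, 0.042) -> [0.0002 0.0023 0.1588]
spin 0.0 joints [  46.5    6.2  -24.6    0.   -59.2 -148.7] t 2.6 F [-0.1 -0.1 -0.3] 0.08735242014337889
[[297.31863964   0.         258.52782137]
 [  0.         297.31863964 192.86338466]
 [  0.           0.           1.        ]] [[ 5.26895259e-04  9.52604208e-01  3.04212008e-01  8.15866442e-02]
 [ 9.99999797e-01 -6.11100125e-04  1.81588490e-04  7.34987434e-04]
 [ 3.58885956e-04  3.04211851e-01 -9.52604336e-01 -1.39207248e-01]
 [ 0.00000000e+00  0.00000000e+00  0.00000000e+00  1.00000000e+00]]
```

View pics/w1.png

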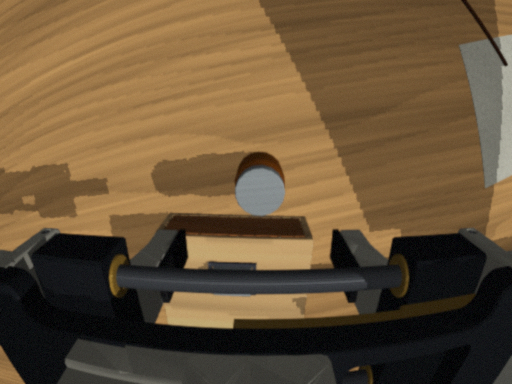

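The wrist view shows the jar's cap at (260,190), sideways in the middle of the jaws, and the chest's front edge level near row 236. I'll cast the cap's ray to get its position.

Run:
```python
from h import *
c=load('w1.png'); K=c['intrinsics'];T=c['T_tool_cam']; s=sensors.get_state(); M=rot(s['eef_rot']); p=np.array(s['tcp_pos'])
im=c['pixels']; m=cv2.inRange(cv2.cvtColor(im,cv2.COLOR_RGB2HSV),(95,20,90),(130,120,255)); m[:150]=0;m[220:]=0;m[:,:220]=0;m[:,300:]=0
q=np.argwhere(m)[:,::-1]; cc,rr=cv2.minEnclosingCircle(q.astype(np.float32)); print(cc,rr,len(q))
def wr(u,v,z):
    a=np.array([u-K[0,2],v-K[1,2]]); R_=np.hypot(*a); t=R_/K[0,0]; d=np.array([np.sin(t)*a[0]/R_,-np.sin(t)*a[1]/R_,-np.cos(t)])
    d=M@T[:3,:3]@d; e=p+M@T[:3,3]; return e+d*(z-e[2])/d[2]
w=wr(*cc,.08); print(w); shift(tuple(w[:2])+(.042,))
for u,v in((160,236),(312,236)): print(wr(u,v,.065))
for u,v in((230,263),): print(wr(u,v,.078))
```

```text
(260.0, 187.0) 19.026397705078125 11
[0.45427999 0.20646471 0.08      ]
(np.float64(0.4542799897658628), np.float64(0.20646471259540472), 0.042) -> [0.0041 0.002  0.159 ]
spin -0.0 joints [  46.5    6.1  -24.6    0.   -59.2 -148.7] t 2.65 F [ 0.  -0.2  0.3] 0.08780204468292034
[0.48926281 0.08987875 0.065     ]
[0.52184765 0.24730708 0.065     ]
[0.52773818 0.15931842 0.078     ]
```

>>> drive_tool --rows '[{"x": 0.001,"y": 0.002,"z": 0.03,"spin": 0,"fingers": 1},{"x": 0.001,"y": 0.002,"z": 0.06,"spin": 0,"fingers": 1},{"x": 0.001,"y": 0.002,"z": 0.085,"spin": 0,"fingers": 1},{"x": 0.001,"y": 0.002,"z": 0.11,"spin": 0,"fingers": 1},{"x": 0.001,"y": 0.002,"z": 0.13,"spin": 0,"fingers": 1},{"x": 0.001,"y": 0.002,"z": 0.145,"spin": 0,"fingers": 1},{"x": 0.001,"y": 0.002,"z": 0.155,"spin": 0,"fingers": 1},{"x": 0.001,"y": 0.002,"z": 0.159,"spin": 0,"fingers": 1},{"x": 0.001,"y": 0.002,"z": 0.159,"spin": 0,"fingers": 1}]'

```text
time_s: 3.78
tcp_pos: [0.4574, 0.2065, 0.0418]
eef_rot: [180.0, 0.0, 167.8]
contact_force: [0.8, 0.9, 0.7]
gripper_width: 0.0876
gripper_force: 0.0
```

>>> drive_tool --rows '[{"x": 0,"y": 0,"z": 0,"spin": 0,"fingers": -1},{"x": 0,"y": 0,"z": 0,"spin": 0,"fingers": -1},{"x": 0,"y": 0,"z": 0,"spin": 0,"fingers": -1},{"x": 0,"y": 0,"z": 0,"spin": 0,"fingers": -1},{"x": 0,"y": 0,"z": 0,"spin": 0,"fingers": -1},{"x": 0,"y": 0,"z": 0,"spin": 0,"fingers": -1},{"x": 0,"y": 0,"z": 0,"spin": 0,"fingers": -1},{"x": 0,"y": 0,"z": 0,"spin": 0,"fingers": -1}]' --newtons 20

```text
time_s: 4.78
tcp_pos: [0.4571, 0.2064, 0.0416]
eef_rot: [-180.0, -0.0, 167.8]
contact_force: [-2.5, -1.6, 5.2]
gripper_width: 0.0516
gripper_force: 20.0
```

>>> drive_tool --rows '[{"x": 0,"y": 0,"z": -0.01,"spin": 0,"fingers": -1},{"x": 0,"y": 0,"z": -0.025,"spin": 0,"fingers": -1},{"x": 0,"y": 0,"z": -0.045,"spin": 0,"fingers": -1},{"x": 0,"y": 0,"z": -0.06,"spin": 0,"fingers": -1},{"x": 0,"y": 0,"z": -0.06,"spin": 0,"fingers": -1}]'

```text
time_s: 5.4
tcp_pos: [0.4579, 0.2073, 0.1028]
eef_rot: [179.9, 0.1, 167.8]
contact_force: [0.0, -0.6, -2.6]
gripper_width: 0.0513
gripper_force: 20.0
```

>>> drive_tool --rows '[{"x": 0,"y": -0.02,"z": 0,"spin": 0,"fingers": -1},{"x": -0.003,"y": -0.05,"z": 0,"spin": 0,"fingers": -1},{"x": -0.006,"y": -0.085,"z": 0,"spin": 0,"fingers": -1},{"x": -0.012,"y": -0.125,"z": 0,"spin": 0,"fingers": -1},{"x": -0.017,"y": -0.165,"z": 0,"spin": 0,"fingers": -1},{"x": -0.022,"y": -0.205,"z": 0,"spin": 0,"fingers": -1},{"x": -0.026,"y": -0.235,"z": 0,"spin": 0,"fingers": -1},{"x": -0.029,"y": -0.255,"z": 0,"spin": 0,"fingers": -1},{"x": -0.03,"y": -0.266,"z": 0,"spin": 0,"fingers": -1},{"x": -0.03,"y": -0.266,"z": 0,"spin": 0,"fingers": -1}]'

```text
time_s: 6.65
tcp_pos: [0.4298, -0.0605, 0.1011]
eef_rot: [-180.0, -0.1, 167.8]
contact_force: [-0.3, 0.0, -1.5]
gripper_width: 0.0515
gripper_force: 20.0
```

>>> drive_tool --rows '[{"x": 0,"y": 0,"z": 0.015,"spin": 0,"fingers": -1},{"x": 0,"y": 0,"z": 0.03,"spin": 0,"fingers": -1},{"x": 0,"y": 0,"z": 0.043,"spin": 0,"fingers": -1},{"x": 0,"y": 0,"z": 0.051,"spin": 0,"fingers": -1},{"x": 0,"y": 0,"z": 0.055,"spin": 0,"fingers": -1},{"x": 0,"y": 0,"z": 0.058,"spin": 0,"fingers": -1},{"x": 0,"y": 0,"z": 0.0595,"spin": 0,"fingers": -1},{"x": 0,"y": 0,"z": 0.0595,"spin": 0,"fingers": -1}]'

```text
time_s: 7.65
tcp_pos: [0.4306, -0.0598, 0.0422]
eef_rot: [180.0, 0.0, 167.8]
contact_force: [0.7, -0.6, -1.6]
gripper_width: 0.0514
gripper_force: 20.0
```

>>> drive_tool --rows '[{"x": 0,"y": 0,"z": 0.0005,"spin": 0,"fingers": -1},{"x": 0,"y": 0,"z": 0.001,"spin": 0,"fingers": -1},{"x": 0,"y": 0,"z": 0.001,"spin": 0,"fingers": -1}]'

```text
time_s: 8.02
tcp_pos: [0.4308, -0.0597, 0.0416]
eef_rot: [180.0, 0.0, 167.9]
contact_force: [-2.5, -0.1, 5.8]
gripper_width: 0.0513
gripper_force: 20.0
```

On the bench now (contact +5.8 N). Next: release and rise.

>>> drive_tool --rows '[{"x": 0,"y": 0,"z": 0,"spin": 0,"fingers": 1},{"x": 0,"y": 0,"z": 0,"spin": 0,"fingers": 1},{"x": 0,"y": 0,"z": 0,"spin": 0,"fingers": 1},{"x": 0,"y": 0,"z": 0,"spin": 0,"fingers": 1},{"x": 0,"y": 0,"z": 0,"spin": 0,"fingers": 1},{"x": 0,"y": 0,"z": 0,"spin": 0,"fingers": 1},{"x": 0,"y": 0,"z": 0,"spin": 0,"fingers": 1}]'

```text
time_s: 8.9
tcp_pos: [0.4305, -0.0597, 0.0411]
eef_rot: [-180.0, -0.0, 167.8]
contact_force: [-0.3, 0.9, 0.3]
gripper_width: 0.0876
gripper_force: 0.0
```

>>> drive_tool --rows '[{"x": 0,"y": 0,"z": -0.01,"spin": 0,"fingers": 1},{"x": 0,"y": 0,"z": -0.03,"spin": 0,"fingers": 1},{"x": 0,"y": 0,"z": -0.06,"spin": 0,"fingers": 1},{"x": 0,"y": 0,"z": -0.095,"spin": 0,"fingers": 1},{"x": 0,"y": 0,"z": -0.13,"spin": 0,"fingers": 1},{"x": 0,"y": 0,"z": -0.15,"spin": 0,"fingers": 1},{"x": 0,"y": 0,"z": -0.15,"spin": 0,"fingers": -1}]'

```text
time_s: 9.78
tcp_pos: [0.4314, -0.0596, 0.1932]
eef_rot: [179.9, 0.2, 167.8]
contact_force: [-0.5, 0.0, -0.6]
gripper_width: 0.0821
gripper_force: 0.0
```

Run:
```python
from h import *
shift((.553,.154,.16),(.553,.154,.097))
```

```text
(0.553, 0.154, 0.16) -> [-0.0738  0.2343  0.0339]
(0.553, 0.154, 0.097) -> [-0.0735  0.2342  0.0969]
spin 0.001 joints [  18.3   -0.2  -32.6    0.   -57.4 -120.4] t 9.775 F [-0.5  0.  -0.6] 0.08213349320381648
```

>>> drive_tool --rows '[{"x": -0.01,"y": 0.03,"z": 0,"spin": 0,"fingers": -1},{"x": -0.02,"y": 0.065,"z": 0,"spin": 0,"fingers": -1},{"x": -0.033,"y": 0.105,"z": 0,"spin": 0,"fingers": -1},{"x": -0.045,"y": 0.145,"z": 0.005,"spin": 0,"fingers": -1},{"x": -0.057,"y": 0.185,"z": 0.015,"spin": 0,"fingers": -1},{"x": -0.066,"y": 0.212,"z": 0.03,"spin": 0,"fingers": -1},{"x": -0.072,"y": 0.23,"z": 0.045,"spin": 0,"fingers": -1},{"x": -0.074,"y": 0.234,"z": 0.055,"spin": 0,"fingers": -1},{"x": -0.074,"y": 0.234,"z": 0.06,"spin": 0,"fingers": -1},{"x": -0.074,"y": 0.234,"z": 0.06,"spin": 0,"fingers": -1}]'

```text
time_s: 11.02
tcp_pos: [0.5516, 0.1525, 0.1309]
eef_rot: [-180.0, -0.0, 167.8]
contact_force: [0.2, -0.4, 0.5]
gripper_width: 0.0003
gripper_force: 0.0
```

Run:
```python
from h import *
shift((.553,.154,.097))
a=snap('scene','s2.png')['pixels']; b=snap('wrist','w2.png')['pixels']
cv2.imwrite('pics/both.png',cv2.resize(np.hstack([a,b])[:,:,::-1],(800,300),interpolation=cv2.INTER_AREA))
```

```text
(0.553, 0.154, 0.097) -> [-0.001   0.0017  0.0339]
spin 0.0 joints [  35.    16.8  -21.1   -0.   -52.1 -137.2] t 11.025 F [ 0.2 -0.4  0.5] 0.0003088179448346698
```

View pics/both.png

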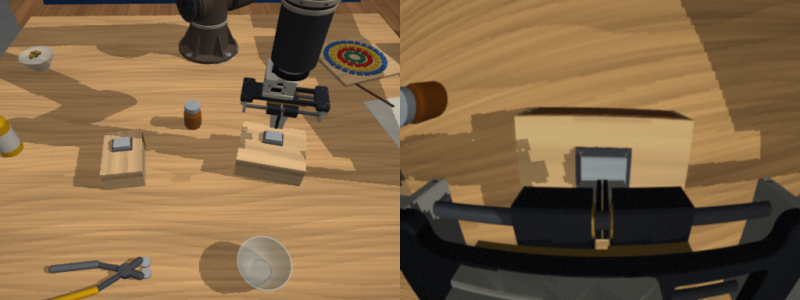

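The jar stands upright at about (192,115) in the left-hand view, well to the side. The wrist view has the shut fingertips (602,185) in line with the plate (604,167). Next: press.

>>> drive_tool --rows '[{"x": -0.001,"y": 0.002,"z": 0.012,"spin": 0,"fingers": -1},{"x": -0.001,"y": 0.002,"z": 0.022,"spin": 0,"fingers": -1},{"x": -0.001,"y": 0.002,"z": 0.03,"spin": 0,"fingers": -1},{"x": -0.001,"y": 0.002,"z": 0.034,"spin": 0,"fingers": -1},{"x": -0.001,"y": 0.002,"z": 0.037,"spin": 0,"fingers": -1},{"x": -0.001,"y": 0.002,"z": 0.039,"spin": 0,"fingers": -1},{"x": -0.001,"y": 0.002,"z": 0.041,"spin": 0,"fingers": -1},{"x": -0.001,"y": 0.002,"z": 0.041,"spin": 0,"fingers": -1}]'

```text
time_s: 12.12
tcp_pos: [0.5533, 0.1549, 0.0901]
eef_rot: [-180.0, -0.0, 167.8]
contact_force: [-3.1, -1.9, 3.2]
gripper_width: 0.0007
gripper_force: 2.3
```

Run:
```python
from h import *
a=snap('top','t3.png')['pixels']; b=snap('wrist','w3.png')['pixels']
cv2.imwrite('pics/both3.png',cv2.resize(np.hstack([a,b])[:,:,::-1],(800,300),interpolation=cv2.INTER_AREA))
```

```text
(no output)
```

View pics/both3.png

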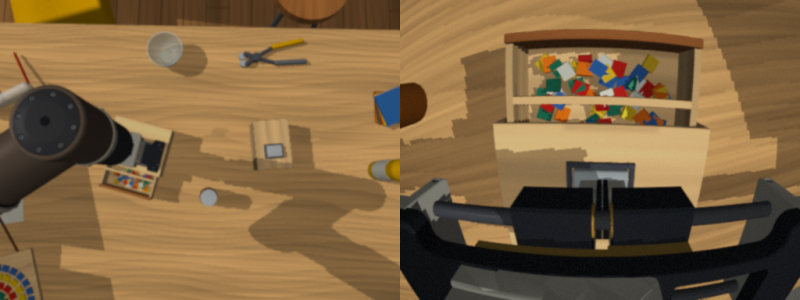

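The drawer has sprung out, and the jar at (208,197) is clear of it. I'll hold a moment, then rise straight up.

>>> drive_tool --rows '[{"x": 0,"y": 0,"z": 0,"spin": 0,"fingers": -1},{"x": 0,"y": 0,"z": 0,"spin": 0,"fingers": -1},{"x": 0,"y": 0,"z": 0,"spin": 0,"fingers": -1},{"x": 0,"y": 0,"z": 0,"spin": 0,"fingers": -1},{"x": 0,"y": 0,"z": -0.01,"spin": 0,"fingers": -1},{"x": 0,"y": 0,"z": -0.03,"spin": 0,"fingers": -1},{"x": 0,"y": 0,"z": -0.06,"spin": 0,"fingers": -1},{"x": 0,"y": 0,"z": -0.1,"spin": 0,"fingers": -1},{"x": 0,"y": 0,"z": -0.12,"spin": 0,"fingers": -1},{"x": 0,"y": 0,"z": -0.12,"spin": 0,"fingers": -1}]'

```text
time_s: 13.48
tcp_pos: [0.555, 0.1562, 0.2126]
eef_rot: [179.8, 0.2, 167.9]
contact_force: [0.4, -0.5, 0.5]
gripper_width: 0.0003
gripper_force: 0.0
```

Run:
```python
from h import *
a=snap('scene','s4.png')['pixels']; b=snap('wrist','w4.png')['pixels']
cv2.imwrite('pics/both4.png',cv2.resize(np.hstack([a,b])[:,:,::-1],(800,300),interpolation=cv2.INTER_AREA))
```

```text
(no output)
```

View pics/both4.png

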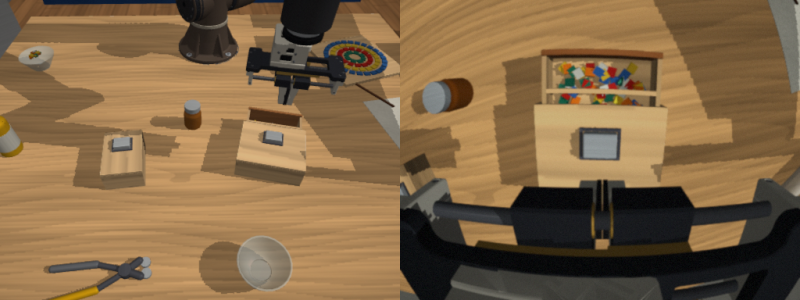

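The last view shows the drawer fully out: its front at row 52 against the chest's front at row 105, at about 1.3 mm per pixel, comes to about 70 mm. The plate is free, the jar upright and clear, and the arm up.

```bash
python3 -c "
from h import *
print(r.close_job())"
```

```text
the job is handed in; nothing more can be done
None
```

The wide chest's drawer is fully out (about 70 mm, judged from the wrist image), the jar stands upright about 0.23 m to the side of the drawer's line, the narrow chest was not touched, and the job was handed in at about 14 s.

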